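# Drive a worn bushing out of a shock absorber's eyelet

### The arm

A 7-joint arm with a two-finger parallel gripper is mounted at the origin on the work surface. World frame = base frame: x ahead of the robot, y to its left, z up, the work surface at z = 0. Lengths are in mm, angles in rad, forces in N, time in s.
With the tool pointing down it reaches from about 400 to 900 mm from the base axis. Payload 5.6 kg.
Tool frame: the origin (TCP) lies midway between the tips of the shut fingers; the grasp point (between the pads) lies 19 mm behind it; x points along the fingers, y is the direction in which the jaws open and shut, and the axes are right-handed (so a half turn about x gives the same grasp; the last joint's range is limited). The gripper opens to 92 mm and grips with 3 to 60 N. Pads are 20 mm wide; open, the fingers measure 128 mm over their backs; the gripper's body (75 mm by 189 mm) begins 69 mm behind the grasp point.
Start: joints at [1.103, 0.468, -0.012, 1.603, 0.006, 1.071, -0.056], TCP at [267.851, -592.254, 214.592] pointing down, gripper open.
Joint ranges: [-2.53, 2.53], [-0.31, 2.02], [-1.57, 1.55], [0.28, 2.44], [-1.29, 4.43], [0.15, 1.84], [-2.92, 2.92]. Speed limits (rad/s): [2.57, 2.57, 3.14, 3.14, 3.14, 3.14, 3.14].

### API

Orientations are given as a rotation vector (axis times angle).
In Python, from cell import robot, grip, kin, viewer gives the robot as it stands. Calls block until the motion is done:
- robot.movep(position, orientation): joint-space move of the TCP to a pose.
- robot.servo_line(position, feed=150, rotation=None): straight line of the TCP; rotation=None keeps the orientation; feed is the mean speed in mm/s.
- robot.goto_joints(angles): joint-space move.
- grip(opening, newtons=None): opening from 0.0 (shut) to 1.0 (fully open); newtons is the grip in N (None keeps the last); returns when the fingers have stopped.
- robot.hold(seconds).
- kin.ik(position, orientation): joint angles nearest the present ones, or None.
- robot.observe(): the state.
- viewer.read_camera(name): name is "side" or "top"; returns the picture (420x560x3 uint8, red, green, blue); there is no depth.
- viewer.camera_info(name): a dict with "camera_matrix" (3x3 intrinsics, pixels), "k1" (the pictures are not rectified: a ray, as slopes to the right and down, at radius r is drawn at 1 + k1 r^2 times it, then the intrinsics apply), "R" (3x3) and "t" (3): a world point X has camera coordinates R X + t. Camera axes: x right, y down, z forward; pixel columns grow to the right and rows downward; lengths in mm; the calibration is good to about 2 mm. A picture is of the moment at which its call begins. camera_info takes no time and is no camera call.
A pose or a line that the arm cannot do raises robot.IKError and nothing moves.
- robot.job_done(): hands the job in, once; it reports no verdict.
Trained networks look in the newest picture that a camera, given by its name, has taken for a name from the list of things; names that differ only in an ending like _2 or _b are one class to them, and where a whole thing is asked for, a point or a joint stands for the part that bears it (a point fixed in the world has none). Each returns a list of dicts, best first, with "confidence" (0 to 1); they miss things now and then, are a little off and sometimes report something else, mostly with a low value. They report only what shows in the picture. A call takes as long as a camera call. They do not tell look-alikes from the thing itself.
- viewer.silhouettes(name, camera): "mask" (420x560 bool, what is visible of it).
- viewer.pinpoint(name, camera): "at" ([x, y, z] in mm, in the coordinates of the camera as it stood for that picture, good to about 4 mm: a listed point, or the origin of a listed thing).
The state is a dict: "t": time; "joints": joint angles; "joint_velocities": joint speeds; "joint_torque": joint torques, N m; "tcp_pos": TCP position; "tcp_rot": TCP orientation; "contact_force": force on the tool from outside, world axes, zero at the start; "wrist_torque": the same for the moment, N m; "grip_width": opening from 0.0 (shut) to 1.0 (fully open).
Only numpy, scipy, OpenCV 4.12 (cv2) and the standard library are available. Lean on these libraries where they do the work, as an engineer would, in place of code of your own. Each camera call takes 0.05 s, during which the arm holds its last target.

### The job

The shock absorber clamped in the blue vise needs its worn eyelet bushing out. Take the largest of the three stepped drifts from the rack, feel its pilot into the bushing's off-centre hole from above and press the bushing down through the eyelet until it drops into the dish, never leaning on the drift with more than 40 N. Then draw the drift out, hang it back in the empty hole in the rack, fully down on its collar, and leave the other things on the bench where they are.

Things in the scene. Friction and masses are not known exactly. Their poses are not given: they have to be found in the camera images.
- shock: Shock absorber clamped level in a blue bench vise, fixed. Origin: centre of the bore of its free eyelet, an upright aluminium ring beside the vise, 40 mm across, 28 mm high (faces 14 mm above and below), open at both ends; bore 24.8 mm. z: up the bore. y: along the shock to the vise; 40 mm tube from y = 62 mm, reservoir up to z = 68 mm from y = 106 mm. Other sides free, 86 mm of air below it.
- bushing_mid (a point): Centre of the brass bushing pressed in that bore, coaxial: 24 mm across, 22 mm long (faces 11 mm above and below), top face 2 to 5 mm inside the eyelet. Offset type: its 10 mm through hole is 4 mm off centre, to a side that varies and is not measured: feel for it. Press fit: stays put under 8 N, slides at 10 to 25 N, more if hurried, drops out once its top is past the bore's lower end.
- drift_grip (a point): Middle of the largest drift's handle. Turned tool, upright in the rack, 180 g. Handle 26 mm across, 29 mm below to 28 mm above this point, plus a 4 mm dome; under it a collar 32 mm across, 5 mm thick (underside 34 mm below this point, on the rack); then a nose 14 mm across, 34 mm long, ending in a flat shoulder; then a pilot 8.2 mm across, 12 mm long. z: towards the handle.
- drift_tip (a point): Tip of the largest drift's pilot, on its axis, 80 mm below drift_grip; its last 2.5 mm taper from 8.2 to 5.7 mm; the shoulder is 12 mm above the tip, the collar's underside 46 mm.
- drift_mid_grip (a point): Middle of the handle of the middle-sized drift (handle 21 mm across), in another hole of the rack. Leave it.
- drift_small_grip (a point): Middle of the handle of the smallest drift (handle 16 mm across), in another hole of the rack. Leave it.
- rack: Fixed plywood rack, 220 (x) by 64 (y) mm, top 66 mm above its origin at the centre of its underside. Three 18 mm through holes in the top, at x = -72, 0, 72 mm, y = 0; a drift hangs on its collar in each, tip 20 mm and handle middle 100 mm above the bench. Which drift is in which hole varies.
- dish_in (a point): Centre of the inner floor of the steel dish, 124 mm across, 26 mm high, fixed on the bench straight under the eyelet.
- new_bushing: New bushing, brass, 24 mm across and 22 mm long, standing on the bench between rack and dish. Leave it. Origin at its centre.
- spring_cup: Loose aluminium ring, 66 mm across, 14 mm high, flat on the bench. Leave it. Origin under its centre.
- end_cap: Small black plastic cap, 26 mm across, 50 mm high, standing on the bench. Leave it. Origin under its centre.
- torque_wrench: Torque wrench lying on the bench, 270 mm long. Leave it. Origin under its middle.
- shaft_clamp: Aluminium block 60 x 50 x 30 mm with a hole, on the robot's left. Leave it. Origin under its centre.
There are look-alikes about, which are no part of the job. Leave any brown or green look-alike of the part that bears drift_small_grip alone.

How it is judged (in metres and radians):
On the way, in this order (a step that is already met when the one before it is completed fails the run):
1. the largest drift's pilot is in the bushing's hole while the bushing is still in the bore (z of drift_tip in the frame of bushing_mid between -0.02 and 0.004 m and horizontal distance between drift_tip and bushing_mid below 0.0062 m and angle between drift_tip's own z axis and vertical below 0.12 rad and z of bushing_mid in the frame of shock above -0.01 m), for 0.05 s.
2. pressed by the drift, the bushing has left the lower end of the bore (z of bushing_mid in the frame of shock below -0.026 m and z of drift_tip in the frame of shock below -0.014 m and horizontal distance between drift_tip and shock below 0.0085 m), for 0.05 s.
At the end, for the whole second after the job is handed in: The bushing lies in the dish (within 55 mm of its centre, below 35 mm). The largest drift hangs upright in a hole of the rack, down on its collar to within about 3 mm, and so do the other two drifts (horizontal distance between bushing_mid and dish_in below 0.055 m and height (world z) of bushing_mid below 0.035 m and z of drift_grip in the frame of rack between 0.097 and 0.1035 m and y of drift_grip in the frame of rack between -0.006 and 0.006 m and angle between each of drift_grip, drift_mid_grip, drift_small_grip's own z axis and vertical below 0.08 rad and (x of drift_grip in the frame of rack between -0.078 and -0.066 m or x of drift_grip in the frame of rack between -0.006 and 0.006 m or x of drift_grip in the frame of rack between 0.066 and 0.078 m) and z of drift_mid_grip in the frame of rack between 0.097 and 0.1035 m and y of drift_mid_grip in the frame of rack between -0.006 and 0.006 m and (x of drift_mid_grip in the frame of rack between -0.078 and -0.066 m or x of drift_mid_grip in the frame of rack between -0.006 and 0.006 m or x of drift_mid_grip in the frame of rack between 0.066 and 0.078 m) and z of drift_small_grip in the frame of rack between 0.097 and 0.1035 m and y of drift_small_grip in the frame of rack between -0.006 and 0.006 m and (x of drift_small_grip in the frame of rack between -0.078 and -0.066 m or x of drift_small_grip in the frame of rack between -0.006 and 0.006 m or x of drift_small_grip in the frame of rack between 0.066 and 0.078 m)); the robot touches nothing.
It fails at once if the drift is pressed against the shock's eyelet with over 40 N (contact force between drift and shock above 40 N).
It fails at once if the drift is pressed against the bushing with over 40 N (contact force between drift and bushing above 40 N).
It fails at once if another loose thing on the bench is moved by over 20 mm (distance of any of new_bushing, spring_cup, end_cap, torque_wrench, shaft_clamp, drift_mid_grip, drift_small_grip from where it was at the start of the episode above 0.02 m).
It also fails if it takes over 64 s, if anything falls off the work surface, if the arm or the gripper's body presses on something with over 40 N, if the wrist force passes 120 N, or if a joint passes its speed limit or range.

## Working session

There is one attempt and no reset: what is moved stays moved. The work goes in short steps, each a Python script; the robot and the scene stay as the last script left them, time stands still between calls to the robot, and variables do not carry over. Pictures are saved under pics/ and viewed, and the job is handed in when it is done.

```bash
ls; mkdir -p pics
python3 - <<'E'
from cell import robot, grip, kin, viewer
import cv2, numpy as np
print(robot.observe())
for c in ("side","top"):
    im=viewer.read_camera(c); cv2.imwrite(f"pics/{c}0.png",im[:,:,::-1])
    i=viewer.camera_info(c); R=np.array(i["R"]);t=np.array(i["t"])
    print(c,i)
    for n in ["shock","bushing_mid","drift_grip","drift_tip","drift_mid_grip","drift_small_grip","rack","dish_in","new_bushing","spring_cup","end_cap","torque_wrench","shaft_clamp"]:
        for d in viewer.pinpoint(n,c)[:4]:
            print(n,round(d["confidence"],2),(R.T@(np.array(d["at"])-t)).round(1))
print(robot.observe()["t"])
E
```

```text
pics
{'t': 0.0, 'joints': array([ 1.10302375,  0.46836602, -0.01158164,  1.60364279,  0.00600816,
        1.07139109, -0.05627685]), 'joint_velocities': array([ 0.00041886, -0.00018774, -0.00045072, -0.00010455, -0.00160184,
       -0.00051665,  0.00205206]), 'joint_torque': array([-4.32125498e-04, -5.20570314e+01, -1.26114953e-02, -2.43747514e+01,
       -5.66720136e-02,  1.72912463e-02,  1.68688175e-04]), 'tcp_pos': array([ 267.55065333, -591.73140653,  213.63965426]), 'tcp_rot': array([ 1.98707634,  0.43027039, -1.98811351]), 'contact_force': array([-0.01077986, -0.02038449,  0.0059517 ]), 'wrist_torque': array([-0.04965649,  0.03082701, -0.03349518]), 'grip_width': 0.9989415764189533}
side {'camera_matrix': array([[498.89680259,   0.        , 278.46109539],
       [  0.        , 498.89680259, 202.16126167],
       [  0.        ,   0.        ,   1.        ]]), 'k1': -0.12435706709014147, 'R': array([[ 0.97513307, -0.22155943, -0.00518827],
       [-0.13936807, -0.59485196, -0.79166135],
       [ 0.17231379,  0.77269824, -0.61093812]]), 't': array([-483.87247787,  160.02260893, 103
[... 1360 characters left out ...]
p 0.69 [ 4.970e+02 -2.296e+02  3.000e-01]
drift_small_grip 0.72 [ 476.5 -398.6    5.4]
drift_small_grip 0.66 [ 349.3 -168.9   14.1]
drift_small_grip 0.58 [322.5 -56.    9.8]
drift_small_grip 0.42 [ 427.5 -222.9   99.8]
rack 0.88 [ 495.4 -231.6   -0.8]
rack 0.22 [ 497.4 -232.3  102.2]
dish_in 0.75 [485.9  27.1   4.2]
new_bushing 0.37 [ 456.9 -107.3   17. ]
spring_cup 0.6 [369.3 -22.8   0.5]
spring_cup 0.59 [ 428.5 -222.1   98.8]
end_cap 0.62 [ 429.5 -220.6  101.8]
end_cap 0.37 [372.4 -99.   -1.3]
torque_wrench 0.62 [697.  -99.8  -1.2]
torque_wrench 0.57 [488.1  24.8  95.7]
torque_wrench 0.28 [488.3  27.7 101.2]
torque_wrench 0.22 [ 372.  -101.6   -1.4]
shaft_clamp 0.63 [404.7 389.8  -7. ]
1.4
```

View pics/side0.png

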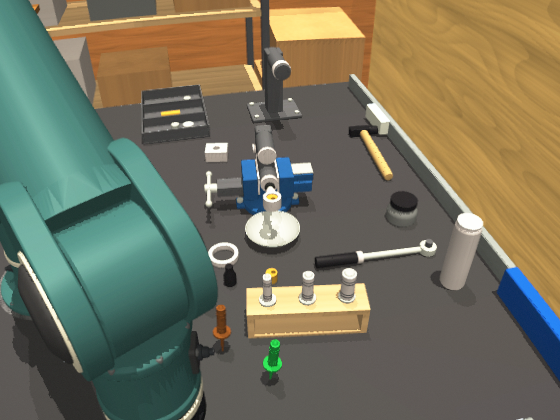

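View pics/top0.png

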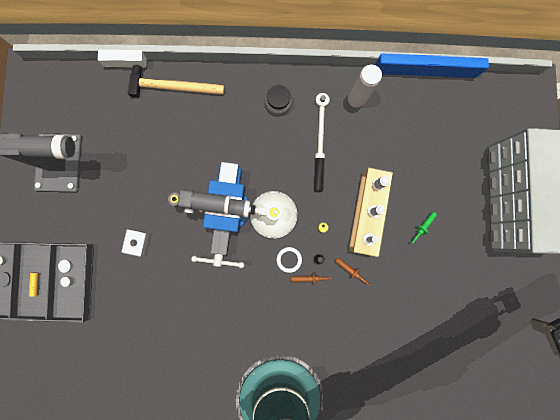

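The largest drift is in the far rack hole: top image about (381,183), side image (348,283). The eyelet is at about (272,212) in the top image, above the dish. The middle drift is in the centre hole and the small one in the near hole. Next I'll refine these positions with overlays.

```bash
cat > h.py <<'E'
import numpy as np, cv2
from cell import robot, grip, kin, viewer
from scipy.spatial.transform import Rotation as Ro
def proj(c,P):
    i=viewer.camera_info(c); P=np.atleast_2d(P).astype(float)
    X=P@np.array(i["R"]).T+np.array(i["t"]); s=X[:,:2]/X[:,2:]
    s=s*(1+i["k1"]*(s**2).sum(1,keepdims=True)); K=np.array(i["camera_matrix"])
    return s@K[:2,:2].T+K[:2,2]
def crop(c,im,ctr,half,k,rings,name):
    x0,y0=int(ctr[0]-half[0]),int(ctr[1]-half[1])
    b=cv2.resize(im[y0:y0+2*half[1],x0:x0+2*half[0],::-1].copy(),None,fx=k,fy=k,interpolation=cv2.INTER_CUBIC)
    for (p,r,col) in rings:
        a=np.linspace(0,2*np.pi,60); Q=np.array(p)+np.c_[r*np.cos(a),r*np.sin(a),0*a]
        q=((proj(c,Q)-[x0,y0]+.5)*k).round().astype(np.int32)
        cv2.polylines(b,[q.reshape(-1,1,2)],True,col,1)
    cv2.imwrite(f"pics/{name}.png",b)
E
python3 - <<'E'
from h import *
o=robot.observe(); print(Ro.from_rotvec(o["tcp_rot"]).as_matrix().round(3))
D=np.array([566,-241.]);S=np.array([488.2,26.2,100.])
for c in("side","top"):
    im=viewer.read_camera(c)
    p=proj(c,[[*D,100]])[0]
    crop(c,im,p,(40,32),10,[((*D,128),13,(0,0,255)),((*D,71),16,(0,255,0)),((*D,71),13,(255,0,255))],c+"_drift")
    p=proj(c,[S])[0]
    crop(c,im,p,(40,32),10,[((*S[:2],114),20,(0,0,255)),((*S[:2],114),12.4,(0,255,0)),((*S[:2],26),62,(255,0,255))],c+"_eye")
E
```

```text
[[-0.     0.412 -0.911]
 [-0.    -0.911 -0.412]
 [-1.     0.     0.   ]]
```

```bash
cd pics; python3 -c "
import cv2,numpy as np
for n in('drift','eye'):
    a=cv2.imread(f'top_{n}.png');b=cv2.imread(f'side_{n}.png')
    cv2.imwrite(f'{n}_both.png',cv2.resize(np.hstack([a[80:560,160:640] if n=='drift' else a[:,100:700],b[80:560,160:640] if n=='drift' else b[:,100:700]]),(800,400) if n=='drift' else (800,427)))
"
```

```text
(no output)
```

View pics/drift_both.png

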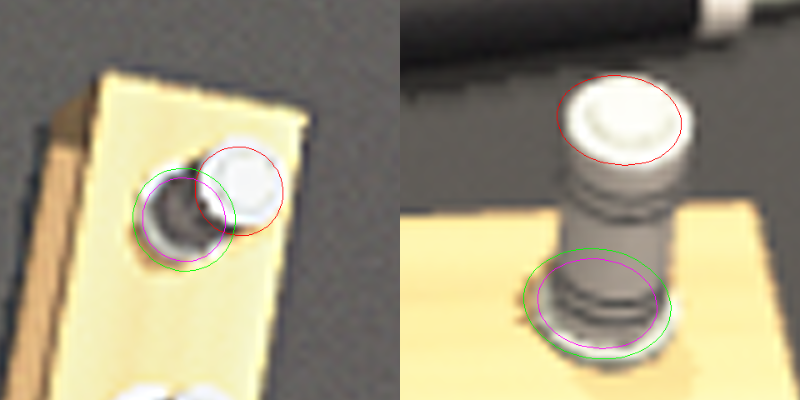

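View pics/eye_both.png

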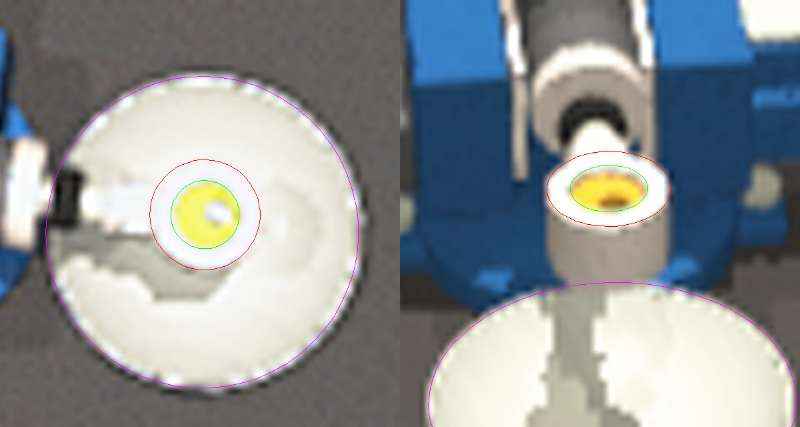

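```bash
cat >> h.py <<'E'
yj=np.array([-0.139,-0.990,0]); yj/=np.linalg.norm(yj); xj=np.array([0,0,-1.])
RV=Ro.from_matrix(np.c_[xj,yj,np.cross(xj,yj)]).as_rotvec()
D=np.array([567.3,-242.0]); S=np.array([488.2,26.2])
E
python3 - <<'E'
from h import *
print(kin.ik([*D,210],RV),kin.ik([*D,83],RV),kin.ik([*S,180],RV))
grip(0.65,20)
robot.movep([*D,205],RV)
robot.servo_line([*D,83],feed=120)
o=robot.observe();print(o["t"],o["tcp_pos"],o["contact_force"])
for c in("side","top"):
    im=viewer.read_camera(c); p=proj(c,[[*D,100]])[0]
    crop(c,im,p,(40,30),10,[],c+"_g")
E
cd pics; python3 -c "
import cv2,numpy as np
cv2.imwrite('g_both.png',cv2.resize(np.hstack([cv2.imread('top_g.png'),cv2.imread('side_g.png')]),(800,300)))"
```

```text
[ 0.40430188  0.41906938 -0.07277617  1.68962508  0.03443363  1.03414309
 -1.39009453] [ 0.37786733  0.56878587 -0.03856946  1.78077219  0.02916672  0.79258484
 -1.38540095] [ 0.25956601  0.28017717 -0.44138919  1.99881977  0.15212575  0.8939259
 -1.97267686]
4.9833 [ 567.89728331 -242.2683704    83.79717518] [-1.15262714 -0.91085054  0.7683335 ]
```

View pics/g_both.png

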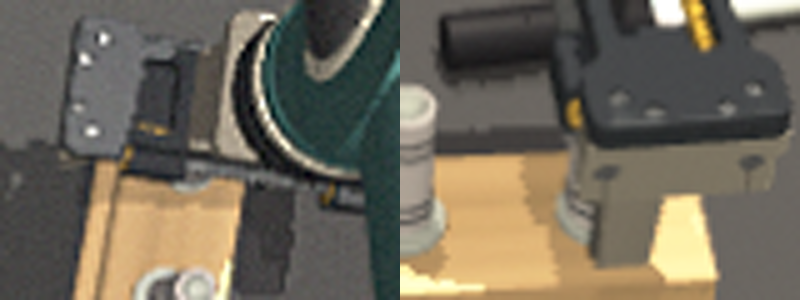

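The near finger hides the drift, so I'll check its centring in x numerically before gripping.

Run:
```python
from h import *
c="side"; im=viewer.read_camera(c); p=proj(c,[[*D,100]])[0]
o=robot.observe(); T=o["tcp_pos"]; R=Ro.from_rotvec(o["tcp_rot"]).as_matrix(); print(R.round(3))
hw=o["grip_width"]*46+18; print(hw)
half=(30,25);k=12;x0,y0=int(p[0]-30),int(p[1]-25)
crop(c,im,p,half,k,[((*D,71),16,(0,255,0)),((*D,128),13,(0,0,255))],"side_g2")
b=cv2.imread("pics/side_g2.png")
for w in(-10,10):
    P=[T+R@np.array([s,hw,w]) for s in(0,-40)]
    q=((proj(c,P)-[x0,y0]+.5)*k).astype(int); cv2.line(b,tuple(map(int,q[0])),tuple(map(int,q[1])),(255,0,0),1)
cv2.imwrite("pics/side_g2.png",b)
```

```text
[[ 0.001 -0.139 -0.99 ]
 [-0.001 -0.99   0.139]
 [-1.     0.    -0.002]]
47.9545585535358
```

View pics/side_g2.png

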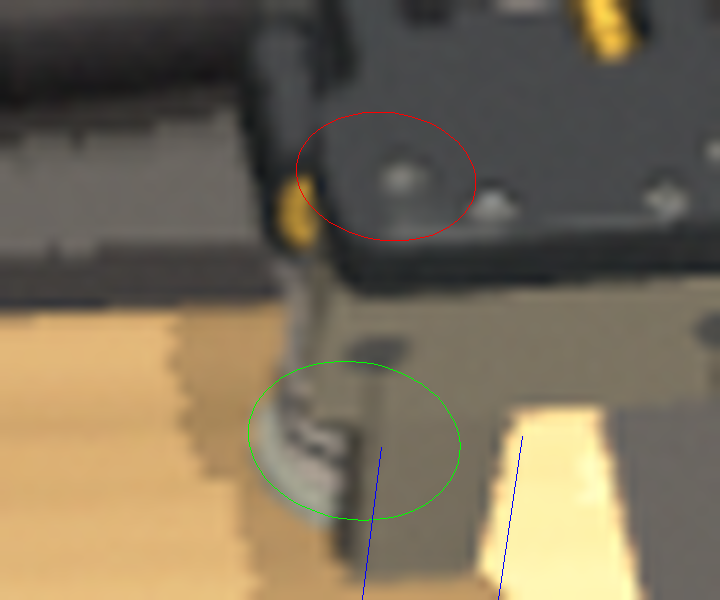

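The finger and the collar are both within about 1 px (≈2 mm) of the prediction. Gripping and lifting next.

Run:
```python
from h import *
grip(0.0,60)
o=robot.observe();print(o["t"],o["tcp_pos"],o["grip_width"]*92,o["contact_force"])
np.save("pick.npy",o["tcp_pos"])
robot.servo_line([*D,200],feed=120); 
H=S+[0.7,-3.7]
robot.servo_line([*H,200],feed=180)
robot.hold(0.3)
o=robot.observe();print(o["t"],o["tcp_pos"],o["grip_width"]*92,o["contact_force"])
T=o["tcp_pos"]
for c in("side","top"):
    im=viewer.read_camera(c); p=proj(c,[[*S,125]])[0]
    tip=T-[0,0,63]
    crop(c,im,p,(40,30),10,[(tip,4.1,(0,0,255)),(tip+[0,0,12],7,(0,0,255)),(tip+[0,0,46],16,(255,0,255)),((*S,114),20,(0,255,0)),((*S,114),12.4,(0,255,0))],c+"_h")
cv2.imwrite('pics/h_both.png',np.hstack([cv2.resize(cv2.imread(f'pics/{c}_h.png')[50:550,150:650],(400,400)) for c in("top","side")]))
print(robot.observe()["t"])
```

```text
5.75 [ 567.34539749 -241.87358821   83.02110246] 25.09828117572868 [0.31807708 0.28311257 0.25759611]
8.8583 [488.98174351  22.13803073 199.93599083] 24.956440283082706 [-0.02509491 -0.22958617 -1.33508096]
8.9583
```

View pics/h_both.png

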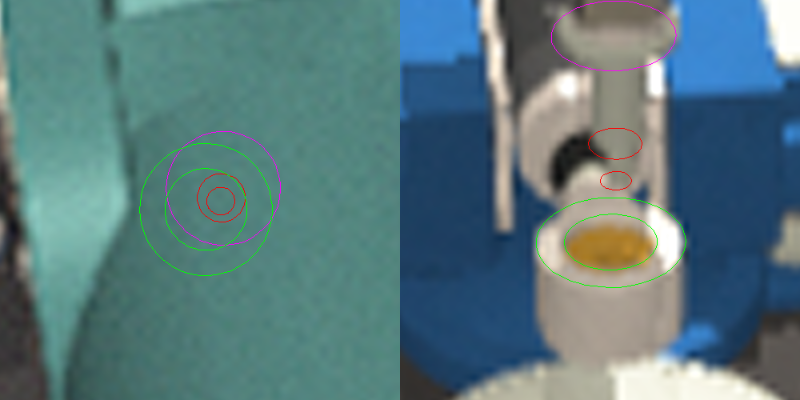

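Held drift matches the prediction to within a pixel or so. Next, a guarded descent.

Run:
```python
from h import *
f0=robot.observe()["contact_force"]; H=S+[0.7,-3.7]
robot.servo_line([*H,180],feed=80)
f0=np.mean([robot.observe()["contact_force"] for _ in range(3)],0) if 0 else robot.observe()["contact_force"]
t0=robot.observe()["t"];print(t0,f0)
np.save("f0.npy",f0)
z=180
while z>163:
    z-=1.0
    robot.servo_line([*H,z],feed=20)
    o=robot.observe(); f=o["contact_force"]-f0
    print(z,o["tcp_pos"].round(2),f.round(2),round(o["t"],2))
    if f[2]>4 or np.hypot(*f[:2])>5: break
```

```text
9.3583 [ 0.30487415  0.45042923 -0.5363327 ]
179.0 [489.13  22.51 179.32] [-0.46 -0.75 -1.69] 9.61
178.0 [488.9   22.49 178.04] [-0.02 -0.38 -0.99] 9.86
177.0 [488.86  22.48 176.93] [ 0.28 -1.09 -2.62] 10.11
176.0 [488.84  22.49 175.91] [ 1.09 -0.68 -2.01] 10.36
175.0 [488.85  22.5  174.93] [-0.5   0.02 -1.84] 10.61
174.0 [488.84  22.49 173.92] [-0.36 -0.38 -1.91] 10.86
173.0 [488.86  22.51 172.92] [ 0.02 -1.01 -1.59] 11.11
172.0 [488.85  22.51 171.94] [ 0.04 -0.21 -1.04] 11.36
171.0 [488.85  22.49 170.93] [-0.22 -1.36 -0.9 ] 11.61
170.0 [488.83  22.48 169.92] [-0.17 -0.24 -1.87] 11.86
169.0 [488.83  22.49 168.92] [-0.64 -0.51 -1.72] 12.11
168.0 [488.85  22.48 167.93] [-0.25 -0.19 -1.05] 12.36
167.0 [488.86  22.49 166.91] [-1.7   0.79 -1.5 ] 12.61
166.0 [488.86  22.51 165.93] [-0.73  0.45 -2.46] 12.86
165.0 [488.84  22.52 164.9 ] [-1.51 -0.32 -1.68] 13.11
164.0 [488.85  22.49 163.9 ] [ 0.    0.42 -1.69] 13.36
163.0 [488.85  22.51 162.9 ] [-1.67 -0.62 -2.41] 13.61
```

There was no contact down to a tip height of about 100, below the bushing's top face at 109–112, so the pilot is in the hole. Next comes a gentle press with a force guard.

Run:
```python
from h import *
H=S+[0.7,-3.7]; f0=np.array([-.3,0,-2.2])
robot.hold(0.1)
z=162.9;k=0
while z>157:
    z-=0.4
    robot.servo_line([*H,z],feed=8)
    o=robot.observe(); f=o["contact_force"]-f0
    print(round(z,2),o["tcp_pos"].round(2),f.round(2),round(o["t"],2))
    if f[2]>18 or np.hypot(*f[:2])>10: break
```

```text
162.5 [488.89  22.49 162.48] [0.11 0.1  0.3 ] 13.96
162.1 [488.89  22.53 162.1 ] [-0.57 -0.39  0.77] 14.21
161.7 [488.87  22.52 161.66] [-0.74  0.2  -0.11] 14.46
161.3 [488.9   22.51 161.34] [0.22 0.26 0.72] 14.71
160.9 [489.    22.5  161.24] [-2.08 -0.08  4.99] 14.96
160.5 [489.16  22.48 161.13] [-3.12 -0.21  8.09] 15.21
160.1 [489.25  22.49 161.  ] [-2.54 -0.77 10.05] 15.46
159.7 [489.39  22.48 160.85] [-4.3  -0.65 11.63] 15.71
159.3 [489.53  22.51 160.64] [-3.95  0.13 12.62] 15.96
158.9 [489.66  22.52 160.38] [-3.62 -0.5  14.38] 16.21
158.5 [489.77  22.51 160.11] [-3.26 -0.35 14.28] 16.46
158.1 [489.81  22.51 159.78] [-3.99 -1.21 14.58] 16.71
157.7 [489.84  22.53 159.46] [-2.71  0.25 15.74] 16.96
157.3 [489.84  22.55 159.05] [-3.99 -0.43 15.54] 17.21
156.9 [489.86  22.55 158.65] [-4.5  -0.67 15.36] 17.46
```

Run:
```python
from h import *
H=S+[0.1,-3.7]; f0=np.array([-.3,0,-2.2])
z=156.9
while z>133:
    z-=0.8
    robot.servo_line([*H,z],feed=6)
    o=robot.observe(); f=o["contact_force"]-f0
    print(round(z,2),o["tcp_pos"].round(2),f.round(2),round(o["t"],2))
    if f[2]>26 or np.hypot(*f[:2])>10 or (f[2]<3 and o["tcp_pos"][2]<142): break
for c in("side","top"):
    im=viewer.read_camera(c); p=proj(c,[[*S,80]])[0]
    crop(c,im,p,(40,40),10,[],c+"_p")
cv2.imwrite('pics/p_both.png',np.hstack([cv2.resize(cv2.imread(f'pics/{c}_p.png'),(400,400)) for c in("top","side")]))
```

```text
156.1 [489.7   22.55 157.99] [-2.78 -0.13 14.4 ] 17.77
155.3 [489.71  22.56 157.16] [-3.46 -0.75 14.95] 18.06
154.5 [489.68  22.55 156.35] [-2.29 -0.11 15.33] 18.34
153.7 [489.66  22.59 155.48] [-2.96 -0.26 14.32] 18.62
152.9 [489.66  22.56 154.67] [-3.16 -0.02 14.82] 18.91
152.1 [489.68  22.57 153.87] [-3.29  0.76 15.11] 19.19
151.3 [489.65  22.54 153.03] [-2.48  0.27 14.66] 19.48
150.5 [489.63  22.55 152.18] [-2.01 -0.66 14.14] 19.76
149.7 [489.6   22.57 151.36] [-3.32  0.04 14.65] 20.04
148.9 [489.6   22.56 150.52] [-2.61 -0.09 13.85] 20.32
148.1 [489.57  22.57 149.69] [-3.38 -0.79 13.03] 20.61
147.3 [489.58  22.58 148.87] [-2.38 -0.27 14.43] 20.89
146.5 [489.54  22.55 148.02] [-2.02  0.68 12.1 ] 21.18
145.7 [489.52  22.58 147.2 ] [-1.67 -0.27 13.09] 21.46
144.9 [489.47  22.56 146.33] [-2.98 -1.11 13.08] 21.74
144.1 [489.47  22.57 145.52] [-2.99  0.46 12.09] 22.02
143.3 [489.44  22.58 144.7 ] [-2.660e+00  1.000e-02  1.194e+01] 22.31
142.5 [489.43  22.57 143.83] [-1.85 -0.71 12.34] 22.59
141.7 [489.36  22.57 142.94] [-2.24  0.09 11.1 ] 22.88
140.9 [489.28  22.58 142.03] [-1.53  0.55 10.11] 23.16
140.1 [489.15  22.5  140.98] [-2.01  0.21  8.09] 23.44
139.3 [488.32  22.4  138.98] [1.32 0.39 0.66] 23.73
```

View pics/p_both.png

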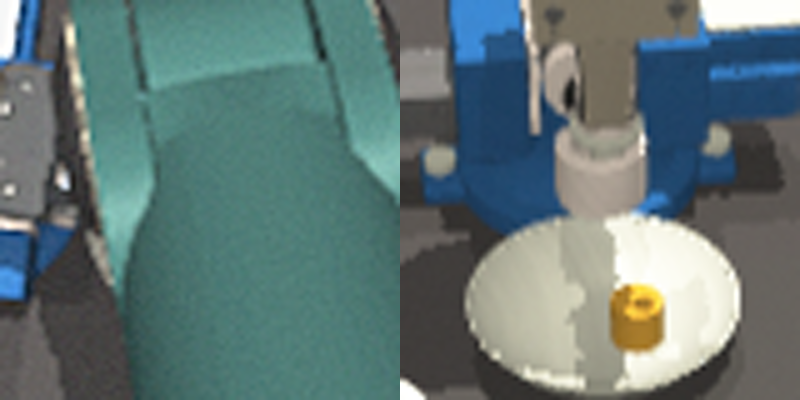

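The bushing dropped into the dish and is standing there at side-crop (637,318). Next I'll draw the drift out and return to the rack, checking before lowering.

Run:
```python
from h import *
pk=np.load("pick.npy")
o=robot.observe();robot.servo_line([488.3,22.5,200],feed=100)
robot.servo_line([*pk[:2],200],feed=180); 
robot.servo_line([*pk[:2],142],feed=100);robot.hold(0.2)
o=robot.observe();T=o["tcp_pos"];print(o["t"],T,o["contact_force"],o["grip_width"]*92)
c="side";im=viewer.read_camera(c);tip=T-[0,0,63]
crop(c,im,proj(c,[tip])[0],(40,30),10,[(tip,4.1,(0,0,255)),(tip+[0,0,12],7,(0,0,255)),(tip+[0,0,46],16,(255,0,255)),((*pk[:2],66),9,(0,255,0))],c+"_r")
```

```text
27.2 [ 567.8148912  -242.08686925  142.82803702] [ 0.32457911 -0.31943684 -2.64375222] 25.361280482370056
```

View pics/side_r.png

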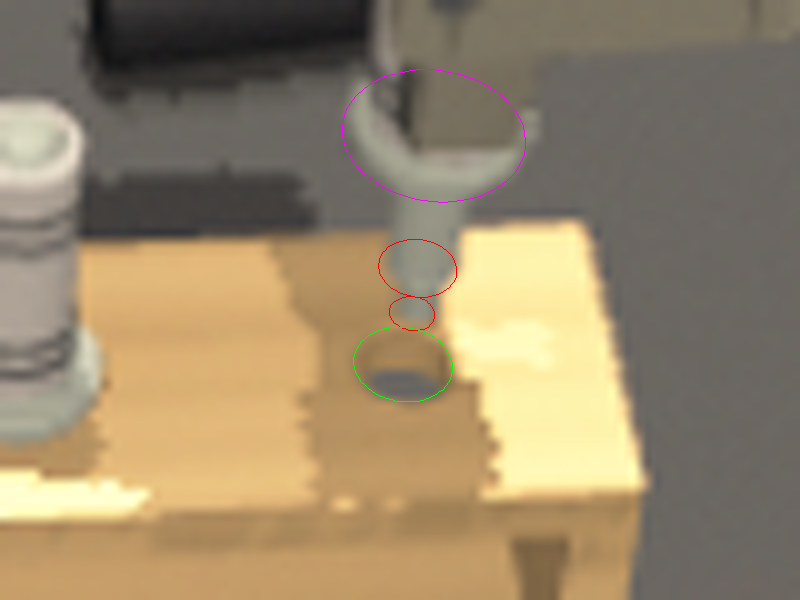

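The hole coincides with the predicted circle at (403,365). The drift leans a little: the tip is about 4 crop px right and the collar about 11 px right (≈0.03 rad). I'll bias x slightly and lower it under a force guard.

Run:
```python
from h import *
pk=np.load("pick.npy"); f0=np.array([0,0,-2.3])
robot.servo_line([pk[0]-1,pk[1],126],feed=60)
z=126
while z>82:
    z-=2 if z>90 else .7
    x=pk[0]-1-0.8*min(1,max(0,(126-z)/40))
    robot.servo_line([x,pk[1],z],feed=30 if z>90 else 15)
    o=robot.observe(); f=o["contact_force"]-f0
    print(round(z,1),o["tcp_pos"].round(2),f.round(2),round(o["t"],2))
    if f[2]>7 or np.hypot(*f[:2])>8: break
```

```text
124 [ 566.35 -241.89  124.03] [-0.07  0.18  0.42] 27.92
122 [ 566.19 -241.85  121.91] [ 0.98 -0.84 -0.2 ] 28.17
120 [ 566.1  -241.82  119.82] [ 0.18 -0.3   0.36] 28.42
118 [ 566.07 -241.81  117.83] [-0.81  0.06  0.44] 28.67
116 [ 566.03 -241.81  115.81] [ 0.22 -0.45  0.96] 28.92
114 [ 565.99 -241.83  113.83] [ 0.46  0.62 -0.15] 29.17
112 [ 565.94 -241.83  111.81] [ 0.35 -0.92  0.15] 29.42
110 [ 565.93 -241.83  109.83] [ 0.09 -0.29  0.16] 29.67
108 [ 565.87 -241.85  107.84] [-0.34 -0.04 -0.12] 29.92
106 [ 565.82 -241.83  105.82] [-0.15  0.53  0.49] 30.17
104 [ 565.81 -241.82  103.85] [ 0.24 -0.11  0.85] 30.42
102 [ 565.72 -241.84  101.83] [0.42 0.   0.43] 30.67
100 [ 565.71 -241.81   99.81] [-0.68  0.38  0.19] 30.92
98 [ 565.7  -241.84   97.85] [-0.15 -0.27  0.93] 31.17
96 [ 565.64 -241.82   95.83] [ 0.4  -0.12  0.12] 31.42
94 [ 565.58 -241.85   93.84] [-0.49  0.16  0.68] 31.67
92 [ 565.54 -241.81   91.83] [-0.31  0.6   0.36] 31.92
90 [ 565.52 -241.85   89.85] [-0.42 -0.32  0.52] 32.2
89.3 [ 565.59 -241.85   89.26] [0.19 0.03 0.11] 32.45
88.6 [ 565.56 -241.83   88.54] [-0.53 -0.07  1.33] 32.7
87.9 [ 565.56 -241.86   87.86] [-0.51  0.1   0.17] 32.95
87.2 [ 565.52 -241.84   87.13] [-0.26  0.64 -0.38] 33.2
86.5 [ 565.51 -241.85   86.43] [-0.6  -0.64  1.04] 33.45
85.8 [ 565.5  -241.84   85.75] [-0.01 -0.34  1.66] 33.7
85.1 [ 565.49 -241.9    85.05] [-0.41  0.42  0.01] 33.95
84.4 [ 565.5  -241.85   84.34] [ 0.47 -0.1  -0.59] 34.2
83.7 [ 565.49 -241.89   83.65] [0.01 0.46 0.91] 34.45
83.0 [ 565.59 -241.88   83.  ] [0.2  0.27 0.15] 34.7
82.3 [ 565.67 -241.9    82.97] [-1.52  0.57  6.95] 34.95
81.6 [ 565.71 -241.93   82.96] [-3.5   2.13 12.01] 35.2
```

Seated on the collar at TCP z≈83.0, the same height as at the pick. Unload and release.

Run:
```python
from h import *
x,y=565.6,-241.9
robot.servo_line([x,y,82.9],feed=20)
print(robot.observe()["contact_force"])
grip(0.6,5)
robot.hold(0.2)
robot.servo_line([x,y,190],feed=100)
robot.movep([400,-330,260],RV)
robot.hold(0.3)
o=robot.observe();print(o["t"],o["tcp_pos"],o["contact_force"])
ims=[]
for c in("side","top"):
    im=viewer.read_camera(c);cv2.imwrite(f"pics/{c}_end.png",im[:,:,::-1])
    i=viewer.camera_info(c);R=np.array(i["R"]);t=np.array(i["t"])
    for n in("drift_grip","drift_mid_grip","drift_small_grip","new_bushing","bushing_mid"):
        for d in viewer.pinpoint(n,c)[:3]: print(c,n,round(d["confidence"],2),(R.T@(np.array(d["at"])-t)).round(1))
    p=proj(c,[[*D,100]])[0]
    crop(c,im,p,(30,30),12,[((*D,128),13,(0,0,255)),((*D,71),16,(0,255,0))],c+"_e")
    ims.append(cv2.resize(cv2.imread(f"pics/{c}_e.png"),(400,400)))
cv2.imwrite("pics/e_both.png",np.hstack(ims))
```

```text
[-0.98979905  0.43476572  1.56269383]
38.6 [ 400.7997408  -329.21542715  259.31518585] [-0.488022   -0.07912745 -0.64010378]
side drift_grip 0.87 [ 567.5 -242.7  103. ]
side drift_grip 0.36 [370.3 -17.1   1.5]
side drift_mid_grip 0.94 [ 496.6 -228.4  103.4]
side drift_small_grip 0.9 [ 479.6 -396.2   11.4]
side drift_small_grip 0.88 [ 357.4 -167.5   13.8]
side drift_small_grip 0.66 [ 428.9 -216.5   98.6]
side new_bushing 0.5 [ 455.8 -101.5   10. ]
top drift_mid_grip 0.56 [ 498.  -231.2  100.4]
top drift_mid_grip 0.52 [ 429.2 -220.8  100.8]
top drift_small_grip 0.77 [318.  -55.9  12.2]
top drift_small_grip 0.61 [ 350.9 -171.7   16.2]
top drift_small_grip 0.56 [ 475.1 -394.3    9.6]
top new_bushing 0.56 [ 453.9 -106.8   16.6]
top bushing_mid 0.6 [506.9  22.6  11.2]
top bushing_mid 0.27 [487.5  22.6  98.8]
```

View pics/e_both.png

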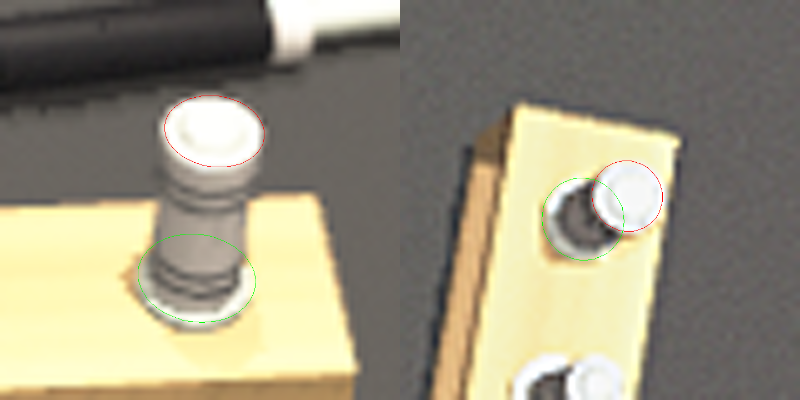

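View pics/side_end.png

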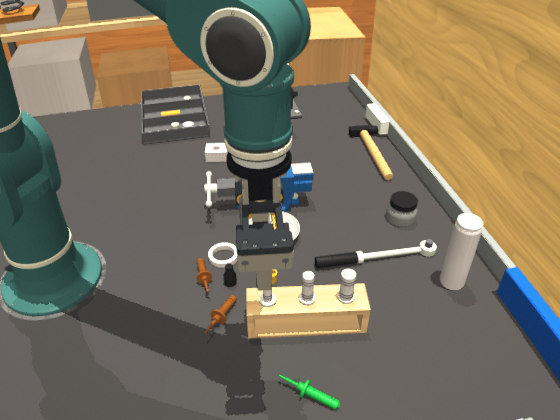

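View pics/top_end.png

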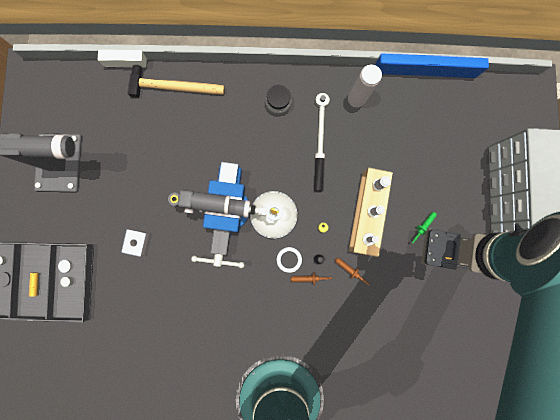

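Side view: the drift is upright on its collar at (347,285), over the ring from before. The other drifts and bench items are unchanged, and the bushing is in the dish at about (507,23,11). The gripper is clear, so I'll hand in.

```bash
python3 -c "
from cell import robot
print(robot.observe()['t'],robot.job_done())"
```

```text
the job is handed in; nothing more can be done
39.2 None
```

I pressed the worn bushing out of the eyelet and into the dish, and hung the largest drift back in its rack hole. The job was handed in at about 39 s of the 64 s allowed; the interface reports no verdict.

- **Feeling for the hole:** the bushing's hole showed in both camera views, and the pilot went straight in there, so no search was needed. The shoulder met the bushing about 110 mm above the bench, within the expected range.
- **Pressing:** the force readings stayed at or below about 16 N, against the 40 N limit. It fell to nearly zero when the bushing dropped.
- **Hanging the drift back:** it seated on its collar at the same height as when picked up. I pushed to about 12 N to confirm that, then released it.
- **Last checks:**
  - **Drift:** it stands upright on its collar in its old place, within about 1 px (2 mm).
  - **Bushing:** it lies in the dish about 20 mm from the centre.
  - **Rest of the bench:** the other two drifts, new bushing, spring cup, end cap, torque wrench and shaft clamp look unmoved in the pictures. The gripper was well clear.
- **Disagreements:**
  - **Lean in the grip:** after pressing, the drift leaned about 0.03 rad in the gripper. I shifted it 1 to 2 mm to compensate, and it stood straight once released.
  - **Detection gaps:** in the last top picture the network missed the largest drift and mislabelled the small one. The side camera found all three in place.
  - **Look-alikes:** the brown and green look-alikes appear upright in the first side picture but lying down in the first top picture, before the arm had moved. I never went near them.

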